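# Put the counting-station containers into their matching trays

## Task

Put the counting station in order: place the sample jar, the two small bottles and the cover-slip box standing along the front of the bench each into the shallow tray whose well matches the shape and size of its base, standing upright and flat on the tray's floor as they stand now. Leave the bench timer and the tally counter where they are.

Things in the scene. Friction and masses are not known exactly. Their poses are not given: they have to be found in the camera images.
- white_bottle: white round plastic bottle with a white cap and a plain green-striped label, standing upright; body 44 mm in diameter up to 67 mm, cap about 36 mm, 84 mm high in all; origin at the centre of its underside, z up
- oil_bottle: small brown glass bottle with a black cap, standing upright; body 24 mm in diameter up to 46 mm, cap 18 mm, 58 mm high in all; origin at the centre of its underside, z up
- sample_jar: wide white round sample jar with a yellow screw cap, standing upright; body 58 mm and cap 60 mm in diameter, 62 mm high in all (cap from 47 mm up); origin at the centre of its underside, z up
- coverslip_box: small square cover-slip box, white below with a blue lid; 32 x 32 mm (lower 13 mm: 30 x 30), 22 mm high, closed for good; origin at the centre of its underside, sides along its x and y, z up
- tray_round_large: Shallow tray with the largest round well, 76 mm inside diameter, 86 mm outside. The tray is fixed to the bench, 9 mm high, of white plastic with a dark liner, with 5 mm walls and its inner floor 4 mm above the bench; origin at the centre of its underside, z up
- tray_round_medium: Shallow tray with the middle-sized round well, 60 mm inside diameter, 70 mm outside. The tray is fixed to the bench, 9 mm high, of white plastic with a dark liner, with 5 mm walls and its inner floor 4 mm above the bench; origin at the centre of its underside, z up
- tray_round_small: Shallow tray with the smallest round well, 40 mm inside diameter, 50 mm outside. The tray is fixed to the bench, 9 mm high, of white plastic with a dark liner, with 5 mm walls and its inner floor 4 mm above the bench; origin at the centre of its underside, z up
- tray_square: Shallow tray with a square well, 48 x 48 mm inside, 58 x 58 mm outside, sides along its x and y. The tray is fixed to the bench, 9 mm high, of white plastic with a dark liner, with 5 mm walls and its inner floor 4 mm above the bench; origin at the centre of its underside, z up
- bench_timer: bystander: flat white square bench timer lying face up, 66 x 66 x 17 mm, in front of the centrifuge (a fixed teal machine 0.25 m high with its lid standing open behind, front face near x = 0.46 to 0.49, sides near y = -0.16 and y = 0.30); origin at the centre of its underside
- tally_counter: bystander: grey hand tally counter, 58 x 72 x 22 mm, lying in front of the centrifuge, right of the timer; origin at the middle of its underside
Mind the look-alikes: they are no part of the job. Leave any green look-alike of the tray_round_small alone.

How it is judged (in metres and radians):
At the end, for the whole second after the job is handed in: Each container is within 13 mm of the centre of its matching tray, its underside 1 to 6.5 mm above the tray's underside (floor at 4 mm), upright within 0.08 rad, still (0.02 m/s, 0.2 rad/s). Timer and tally counter not moved over 25 mm (horizontal distance between sample_jar and tray_round_large below 0.013 m and z of sample_jar in the frame of tray_round_large between 0.001 and 0.0065 m and angle between each of sample_jar, white_bottle, oil_bottle, coverslip_box's own z axis and vertical below 0.08 rad and linear speed of each of sample_jar, white_bottle, oil_bottle, coverslip_box below 0.02 m/s and angular speed of each of sample_jar, white_bottle, oil_bottle, coverslip_box below 0.2 rad/s and horizontal distance between white_bottle and tray_round_medium below 0.013 m and z of white_bottle in the frame of tray_round_medium between 0.001 and 0.0065 m and horizontal distance between oil_bottle and tray_round_small below 0.013 m and z of oil_bottle in the frame of tray_round_small between 0.001 and 0.0065 m and horizontal distance between coverslip_box and tray_square below 0.013 m and z of coverslip_box in the frame of tray_square between 0.001 and 0.0065 m); the robot touches nothing.
It fails at once if the bench timer is moved by more than 25 mm (distance of bench_timer from where it was at the start of the episode above 0.025 m).
It fails at once if the tally counter is moved by more than 25 mm (distance of tally_counter from where it was at the start of the episode above 0.025 m).
It also fails if it takes over 122 s, if anything falls off the work surface, if the arm or the gripper's body presses on something with over 40 N, if the wrist force passes 120 N, or if a joint passes its speed limit or range.

## Robot

A 6-joint arm with a two-finger parallel gripper is mounted at the origin on a cart in front of the work surface, level with it; the furniture and walls round the work are solid. World frame = base frame: x ahead of the robot, y to its left, z up, the work surface at z = 0. Lengths are in m, angles in degrees, forces in N, time in s.
With the tool pointing down it reaches from about 0.35 to 0.875 m from the base axis. Payload 4.2 kg.
Tool frame: the origin (TCP) lies on the front face of the gripper's body, between the roots of the fingers; the fingertips stand 70 mm ahead of it and the grasp point (between the pads) lies 51 mm ahead of it (r.nose_length is the distance from the TCP to the fingertips, in m); z points along the fingers, y is the direction in which the jaws open and shut (so a half turn about z gives the same grasp; the last joint's range is limited). The gripper opens to 87 mm and grips with 3 to 60 N. Pads are 19 mm wide; open, the fingers measure 117 mm over their backs; the gripper's body (75 mm by 190 mm) begins 51 mm behind the grasp point.
Start: joints at [83.342, 22.042, 0.453, 0, -68.411, -14.817], TCP at [0.229, 0.582, 0.292] pointing down, gripper open.
Joint ranges: [-179.83, 179.83], [-69.29, 118.12], [-61.27, 80.66], [-181.25, 117.63], [-171.15, -9.14], [-177.46, 177.46]. Speed limits (degrees/s): [159.86, 159.86, 180, 180, 180, 180].

## Interface

Orientations are given as a 3x3 rotation matrix whose columns are the frame's x, y, z axes.
In Python, from station import telemetry, capture, order, r gives the robot as it stands.
- The arm moves only by the tool drive_tool, never from a script. Its argument "series" is a list of rows, each a list of 4 numbers: the shift along the tool's x, y, z as a fraction of full scale, then the turn about the tool's z as a fraction of full scale. In form: [[dx, dy, dz, turn], ...]. A call has 1 to 10 rows; each row is the pose to reach, as a shift and turn from the pose commanded when the call began, along the tool's axes at that moment; what a row does not reach only later rows make up. Full scale, the value 1, is 0.12 m for a shift and 2 rad for a turn. A row lasts 1/8 s, in which the tool goes at most 62.5 mm and 10.7 degrees, less where a joint would pass 70% of its speed; a pose out of reach is approached as far as the arm can. A call with a number of a shift or a turn outside -1 to 1 is refused whole. A call with a gripper value outside its range is refused whole. "fingers" is the finger opening in mm, from 0 to 87, set as the call begins (left out, the last holds). The fingers move at their own pace and stop on an object; the grip force is fixed at half the most. Time passes only in rows, so rows that repeat a pose let the fingers close. It gives the time, the measured TCP pose, the force and the opening at its end, in the units of the state.
- telemetry.sense(): the state, without advancing time (a new reading comes with each control period).
- capture(name): name is "side" or "top"; returns a dict with "color" (480x640x3 uint8, blue, green, red), "fx", "fy", "cx", "cy" (pixels), "eye" and "attitude" of the camera in the world. Camera axes: x right, y up, looking along -z (the intrinsics and any distortion apply to the point x, -y, -z); pixel columns grow to the right and rows downward; lengths in m; the calibration is good to about 2 mm. A picture is of the moment at which its call begins. There is no depth.
- order.finish_job(): hands the job in, once; it reports no verdict.
The state is a dict: "time_s": time; "joints": joint angles; "joint_velocities": joint speeds; "effort": joint torques, N m; "tcp_pos": TCP position; "ee_rot": TCP orientation; "wrist_force": force on the tool from outside, world axes, zero at the start; "moment": the same for the moment, N m; "gripper_width": opening from 0.0 (shut) to 1.0 (fully open).
Only numpy, scipy, OpenCV 4.12 (cv2) and the standard library are available. Lean on these libraries where they do the work, as an engineer would, in place of code of your own. Each camera call takes 0.05 s, during which the arm holds its last target. There are 200 camera calls.

## Working session

There is one attempt and no reset: what is moved stays moved. The work goes in short steps, Python scripts to look and compute and a tool call to move; the robot and the scene stay as the last step left them, time stands still between calls to the robot, and variables do not carry over. Pictures are saved under pics/ and viewed, about 12 in all and at most 16, crops included, and the job is handed in when it is done.

Besides the shell and the picture viewer there is one more tool, called after ">>>" as a command line: name --pt "numbers of a row" for each row, then --argument value for the rest. drive_tool: Moves the arm, as the interface text tells. Shift numbers are shares of 0.12 m and turn numbers shares of 2 rad, none past 1 either way. Its arguments: {"type":"object","properties":{"series":{"type":"array","items":{"type":"array","items":{"type":"number","minimum":-1,"maximum":1}}},"fingers":{"type":"number"}},"required":["series"]}

```bash
mkdir -p pics; ls; python3 - <<'E'
from station import telemetry, capture, order, r
import cv2
for n in("top","side"):
    c=capture(n); cv2.imwrite(f"pics/{n}0.png",c["color"])
    print(n,{k:(v.tolist() if hasattr(v,'tolist') else v) for k,v in c.items() if k!="color"})
s=telemetry.sense(); print(s)
E
```

```text
pics
top {'fx': 529.1678727967386, 'fy': 529.1678727967386, 'cx': 318.161281286938, 'cy': 241.30185394671665, 'eye': [0.3194073843210657, -0.04154726764687531, 1.5131347099983596], 'attitude': [[-0.023070663749318918, 0.9881890796543894, -0.1514928622938294], [-0.999645107092438, -0.024821080446697126, -0.009673356791063362], [-0.013319322066624954, 0.15121592778960122, 0.98841101715957]]}
side {'fx': 593.2326138587382, 'fy': 593.2326138587382, 'cx': 316.1459955717749, 'cy': 226.54499002074658, 'eye': [-0.2868986052163067, -0.5025234976303978, 0.9765375969614497], 'attitude': [[0.5171776918752009, 0.5995354900404304, -0.6108063778388539], [-0.8557124691974808, 0.37624590654602863, -0.3552396203512603], [0.016834639485006356, 0.7063966406979425, 0.7076159840789861]]}
{'time_s': 0.1, 'joints': array([ 8.33443756e+01,  2.20869143e+01,  3.89056176e-01, -2.43481801e-02,
       -6.84097728e+01, -1.48174584e+01]), 'joint_velocities': array([ 0.04423479, -0.08621078,  0.18275704,  0.09293449,  0.10458138,
        0.10973145]), 'effort': array([-1.35676732e-03, -3.91687918e+01,  1.87934858e+01,  4.23193485e+00,
        1.35010728e-02, -6.73016621e-05]), 'tcp_pos': array([0.22861766, 0.58127388, 0.29127536]), 'ee_rot': array([[ 9.30532287e-01, -3.66209353e-01, -6.10196693e-04],
       [-3.66209848e-01, -9.30530513e-01, -1.82002599e-03],
       [ 9.87038968e-05,  1.91705298e-03, -9.99998158e-01]]), 'wrist_force': array([ 0.23977306, -0.25937474,  1.24035075]), 'moment': array([-0.01380264, -0.03807156,  0.01950333]), 'gripper_width': 0.9995213675895952}
```

View pics/top0.png

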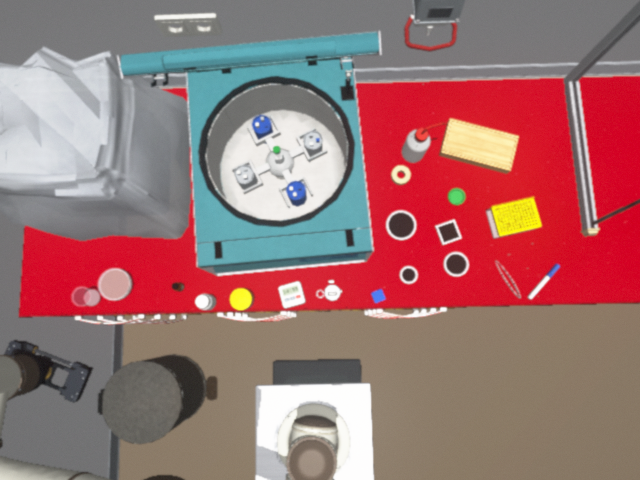

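View pics/side0.png

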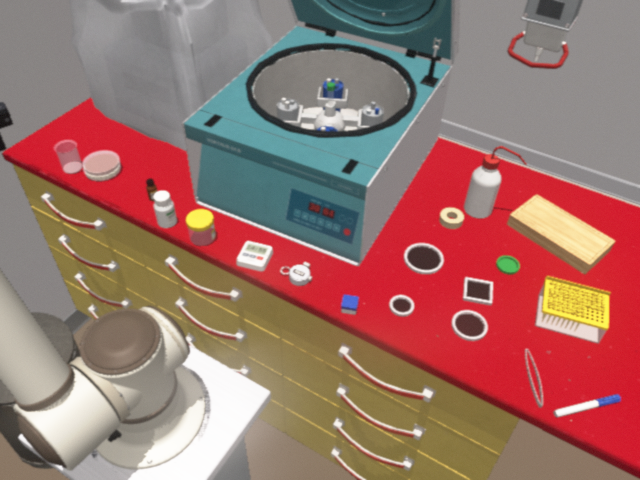

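Top view: oil bottle at (178,286), white bottle (205,301), jar (240,299), timer (290,293), tally counter (332,291), box (378,295). Trays: large (401,224), square (448,232), medium (456,264), small (409,274), with the green decoy at (457,197). The side view agrees. Next I'll take enlarged crops.

```bash
cat > h.py <<'E'
import numpy as np, cv2
from station import telemetry, capture, order, r
def px(c,p):
    q=np.array(c["attitude"]).T@(np.array(p)-c["eye"]); return c["cx"]+c["fx"]*q[0]/-q[2], c["cy"]-c["fy"]*q[1]/-q[2]
def w(c,u,v,z):
    d=np.array(c["attitude"])@np.array([(u-c["cx"])/c["fx"],-(v-c["cy"])/c["fy"],-1]); e=np.array(c["eye"]); return e+d*(z-e[2])/d[2]
def crop(img,x0,x1,y0,y1,k,step=10):
    o=cv2.resize(img[y0:y1,x0:x1],None,fx=k,fy=k,interpolation=cv2.INTER_CUBIC)
    for x in range(-(-x0//step)*step,x1,step): cv2.line(o,(int((x-x0)*k),0),(int((x-x0)*k),6),(0,255,0),1); cv2.putText(o,str(x),(int((x-x0)*k),16),0,.35,(0,255,0))
    for y in range(-(-y0//step)*step,y1,step): cv2.line(o,(0,int((y-y0)*k)),(6,int((y-y0)*k)),(0,255,0),1); cv2.putText(o,str(y),(8,int((y-y0)*k)+4),0,.35,(0,255,0))
    return o
def grey_tool():
    s=telemetry.sense(); return s
E
python3 - <<'E'
from h import *
t=cv2.imread("pics/top0.png"); s=cv2.imread("pics/side0.png")
cv2.imwrite("pics/c1.png",np.vstack([crop(t,165,265,270,320,8),]))
cv2.imwrite("pics/c2.png",crop(t,360,480,205,310,5.7))
cv2.imwrite("pics/c3.png",np.hstack([crop(s,135,225,170,250,5),crop(s,335,405,260,340,5)]))
# dark liner centroids in top
g=t.max(axis=2)
for n,(u,v) in dict(large=(401,224),med=(456,264),small=(409,274),sq=(448,232)).items():
    m=(g<90).astype(np.uint8); N,l,st,ce=cv2.connectedComponentsWithStats(m)
    k=l[v,u]; print(n,k,st[k],ce[k])
E
```

```text
large 23 [390 214  23  22 410] [400.82926829 224.56585366]
med 31 [447 255  18  18 251] [455.72111554 263.75697211]
small 36 [403 269  11  11  93] [408.22580645 274.2688172 ]
sq 24 [440 224  17  17 187] [448.10695187 231.64171123]
```

View pics/c1.png

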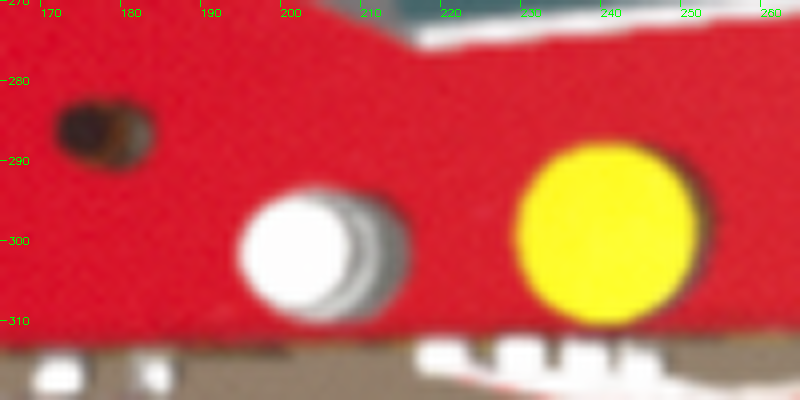

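View pics/c2.png

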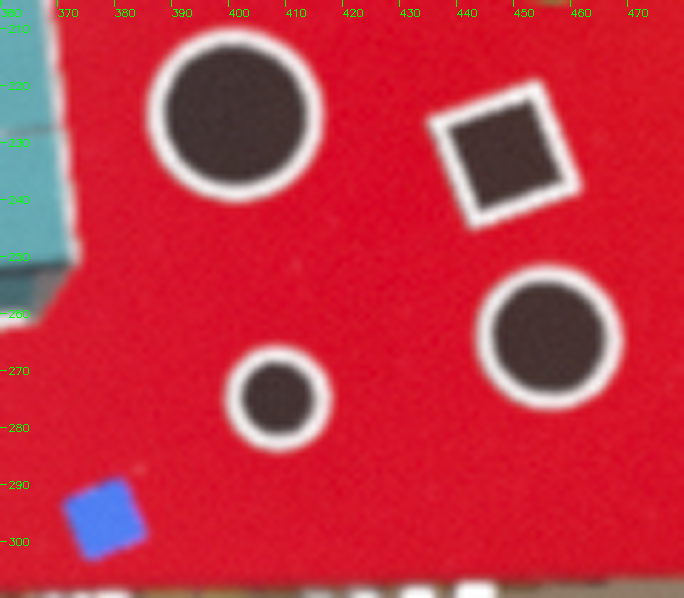

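View pics/c3.png

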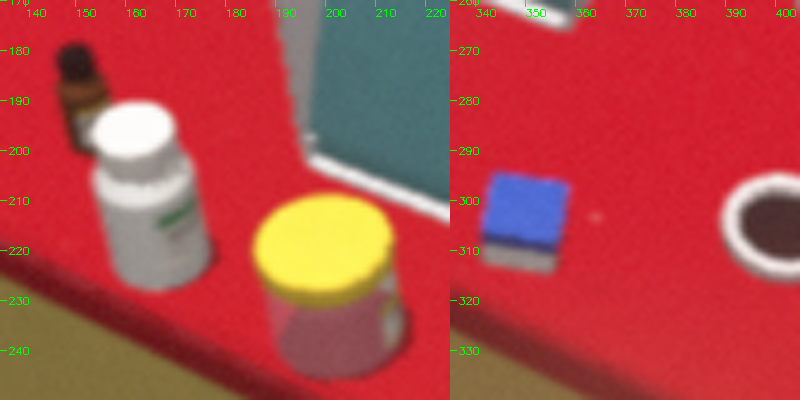

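```bash
python3 - <<'E'
from h import *
T=capture("top"); S=capture("side")
s=S["color"]; g=s.max(axis=2)
N,l,st,ce=cv2.connectedComponentsWithStats((g<90).astype(np.uint8))
P={}
def near(u,v): 
    k=l[v,u]; return tuple(ce[k]) if k else None
A=dict(oil=((174.9,285.9),(149,180),.058),white=((201.4,300.75),(161.3,194.9),.084),jar=((240.25,298.75),(199.1,218.1),.062),box=((378.2,295.8),(349.7,300.7),.022),
 large=((400.83,224.57),near(423,258),.004),med=((455.72,263.76),near(470,325),.004),small=((408.23,274.27),near(401,305),.004),sq=((448.11,231.64),near(478,290),.004))
for n,(a,b,z) in A.items(): print(n,w(T,*a,z)[:2].round(4), w(S,*b,z)[:2].round(4) if b else b)
def ang(pts,z):
    p=np.array([w(T,205*0+u/5.7+360-.5,v/5.7+205-.5,z)[:2] for u,v in pts]); print(p.round(4).tolist())
    for i in range(4):
        d=p[(i+1)%4]-p[i]; print(np.hypot(*d).round(4),np.degrees(np.arctan2(d[1],d[0])).round(1)%90)
    print(p.mean(0).round(4))
ang([(63,505),(125,478),(148,537),(90,562)],.022)
ang([(427,120),(540,80),(582,188),(472,229)],.009)
# timer/tally corners, centrifuge front
for n,u,v,z in [("timer",290,293,.017),("tally",332,291,.022)]: print(n,w(T,u,v,z)[:2].round(3))
E
```

```text
oil [0.428  0.3704] [0.4292 0.3726]
white [0.3844 0.2907] [0.3852 0.2899]
jar [0.3883 0.1893] [0.3881 0.1883]
box [ 0.3893 -0.1916] [ 0.3917 -0.1906]
large [ 0.5937 -0.267 ] [ 0.5952 -0.2654]
med [ 0.476  -0.4182] [ 0.479  -0.4181]
small [ 0.4492 -0.2814] [ 0.4506 -0.2796]
sq [ 0.5695 -0.4021] [ 0.5722 -0.4002]
[[0.3973, -0.1705], [0.4098, -0.2015], [0.3807, -0.2116], [0.3691, -0.1827]]
0.0334 22.0
0.0309 19.099999999999994
0.0311 21.700000000000003
0.0307 23.4
[ 0.3892 -0.1916]
[[0.5874, -0.3627], [0.6065, -0.4208], [0.5507, -0.4385], [0.5312, -0.3821]]
0.0612 18.200000000000003
0.0585 17.5
0.0596 19.0
0.0594 19.1
[ 0.569 -0.401]
timer [0.403 0.056]
tally [ 0.406 -0.063]
```

Both cameras agree within about 3 mm, and the sizes match the ones given. Means (x, y):

| Item | Position (m) | Angle |
|---|---|---|
| Oil bottle | (.4285, .3715) | |
| White bottle | (.385, .290) | |
| Jar | (.388, .189) | |
| Box | (.390, -.191) | 21.5° |
| Large tray | (.5945, -.266) | |
| Medium tray | (.4775, -.418) | |
| Small tray | (.450, -.2805) | |
| Square tray | (.571, -.401) | 18.5° |

First I'll square up the tool.

>>> drive_tool --pt "0.25 0.115 0 -0.06" --pt "0.5 0.23 0 -0.12" --pt "0.75 0.345 0 -0.188" --pt "1 0.46 0 -0.188" --pt "1 0.46 0 -0.188" --pt "1 0.46 0 -0.188" --fingers 55

```text
time_s: 0.95
tcp_pos: [0.3201, 0.4865, 0.2922]
ee_rot: [[1.0, 0.001, -0.0], [0.001, -1.0, 0.0], [-0.0, -0.0, -1.0]]
wrist_force: [-0.1, 0.4, -0.3]
gripper_width: 0.634
```

```bash
python3 - <<'E'
from h import *
s=telemetry.sense(); print(s["tcp_pos"],s["ee_rot"].round(3),s["wrist_force"])
S=capture("side"); cv2.imwrite("pics/s1.png",S["color"])
E
```

```text
[0.32013165 0.48651911 0.29220306] [[ 1.     0.001 -0.   ]
 [ 0.001 -1.     0.   ]
 [-0.    -0.    -1.   ]] [-0.09970094  0.4074384  -0.2724915 ]
```

View pics/s1.png

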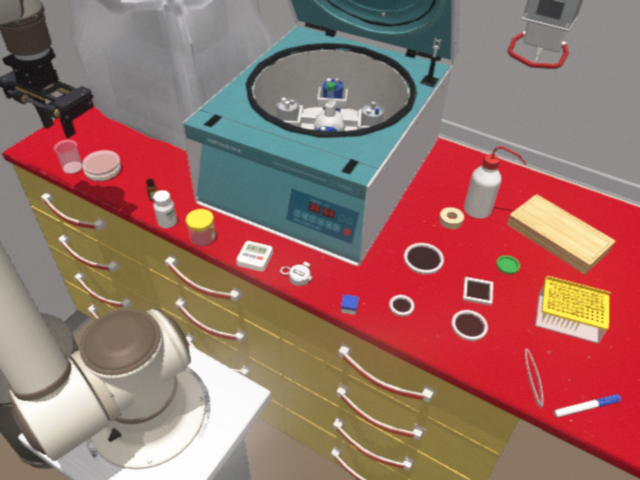

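The gripper body's long side lies along the jaw axis, which is world y here. All four objects are undisturbed: oil bottle at (152,190), white bottle (165,210), jar (201,228), box (350,304).

>>> drive_tool --pt "0.3 0.32 0.2 0" --pt "0.6 0.64 0.4 0" --pt "0.9 0.96 0.7 0" --pt "0.9 0.96 0.7 0" --pt "0.9 0.96 0.7 0"

```text
time_s: 1.62
tcp_pos: [0.4285, 0.3722, 0.2084]
ee_rot: [[1.0, 0.002, 0.001], [0.002, -1.0, 0.0], [0.001, -0.0, -1.0]]
wrist_force: [-0.9, 0.6, 0.0]
gripper_width: 0.629
```

>>> drive_tool --pt "0 0 0.25 0" --pt "0 0 0.5 0" --pt "0 0 0.75 0" --pt "0 0 0.98 0" --pt "0 0 0.98 0" --pt "0 0 0.98 0"

```text
time_s: 2.38
tcp_pos: [0.4286, 0.3731, 0.0922]
ee_rot: [[1.0, 0.003, 0.002], [0.003, -1.0, 0.002], [0.002, -0.002, -1.0]]
wrist_force: [0.7, 0.4, 0.0]
gripper_width: 0.627
```

>>> drive_tool --pt "0 0 0 0" --pt "0 0 0 0" --pt "0 0 0 0" --pt "0 0 0 0" --pt "0 0 0 0" --pt "0 0 0 0" --pt "0 0 0 0" --fingers 0

```text
time_s: 3.25
tcp_pos: [0.4285, 0.3713, 0.0909]
ee_rot: [[1.0, 0.001, 0.0], [0.001, -1.0, 0.0], [0.0, -0.0, -1.0]]
wrist_force: [-0.2, -0.7, 2.4]
gripper_width: 0.271
```

>>> drive_tool --pt "0 0 -0.1 0" --pt "0 0 -0.3 0" --pt "0 0 -0.5 0" --pt "0 0 -0.75 0" --pt "0 0 -1 0" --pt "0 0 -1 0"

```text
time_s: 4.0
tcp_pos: [0.4291, 0.3722, 0.2138]
ee_rot: [[1.0, 0.002, 0.004], [0.002, -1.0, 0.005], [0.004, -0.005, -1.0]]
wrist_force: [-0.6, -0.3, -0.3]
gripper_width: 0.268
```

>>> drive_tool --pt "-0.12 0.1 0 0" --pt "-0.24 0.3 0 0" --pt "-0.36 0.5 0 0" --pt "-0.36 0.75 0 0" --pt "-0.36 1 0 0"

```text
time_s: 4.62
tcp_pos: [0.3846, 0.2499, 0.2099]
ee_rot: [[1.0, 0.002, -0.001], [0.002, -1.0, -0.001], [-0.001, 0.001, -1.0]]
wrist_force: [-0.2, -0.4, -0.5]
gripper_width: 0.269
```

>>> drive_tool --pt "0 0.25 0 0" --pt "0 0.5 0 0" --pt "0 0.75 0 0" --pt "0 1 0 0"

```text
time_s: 5.12
tcp_pos: [0.3848, 0.1298, 0.21]
ee_rot: [[1.0, 0.001, -0.001], [0.001, -1.0, -0.001], [-0.001, 0.001, -1.0]]
wrist_force: [0.3, -0.5, -0.2]
gripper_width: 0.269
```

>>> drive_tool --pt "0 0.25 0 0" --pt "0 0.5 0 0" --pt "0 0.75 0 0" --pt "0 1 0 0"

```text
time_s: 5.62
tcp_pos: [0.3848, 0.01, 0.21]
ee_rot: [[1.0, 0.001, -0.001], [0.001, -1.0, -0.0], [-0.001, 0.0, -1.0]]
wrist_force: [0.3, -0.0, 0.1]
gripper_width: 0.267
```

>>> drive_tool --pt "0 0.25 0 0" --pt "0 0.5 0 0" --pt "0 0.75 0 0" --pt "0 1 0 0"

```text
time_s: 6.12
tcp_pos: [0.385, -0.1098, 0.21]
ee_rot: [[1.0, 0.001, -0.001], [0.001, -1.0, 0.0], [-0.001, -0.0, -1.0]]
wrist_force: [0.2, 0.1, -1.0]
gripper_width: 0.258
```

>>> drive_tool --pt "0 0.25 0 0" --pt "0 0.5 0 0" --pt "0 0.75 0 0" --pt "0 1 0 0"

```text
time_s: 6.62
tcp_pos: [0.3852, -0.2296, 0.2099]
ee_rot: [[1.0, 0.001, -0.002], [0.001, -1.0, 0.001], [-0.002, -0.001, -1.0]]
wrist_force: [-0.1, -0.1, -0.4]
gripper_width: 0.262
```

>>> drive_tool --pt "0 0.22 0 0" --pt "0.1 0.43 0 0" --pt "0.25 0.43 0 0" --pt "0.4 0.43 0 0" --pt "0.54 0.43 0 0" --pt "0.54 0.43 0 0" --pt "0.54 0.43 0 0" --pt "0.54 0.43 0 0"

```text
time_s: 7.62
tcp_pos: [0.4502, -0.2801, 0.2107]
ee_rot: [[1.0, 0.001, -0.0], [0.001, -1.0, 0.0], [-0.0, -0.0, -1.0]]
wrist_force: [0.1, -0.1, -1.0]
gripper_width: 0.273
```

```bash
python3 - <<'E'
from h import *
s=telemetry.sense(); print(s["tcp_pos"],s["wrist_force"])
S=capture("side"); cv2.imwrite("pics/s2.png",S["color"]); T=capture("top"); cv2.imwrite("pics/t2.png",T["color"])
cv2.imwrite("pics/s2c.png",np.hstack([crop(S["color"],340,440,200,320,4),crop(T["color"],370,470,200,320,4)]))
E
```

```text
[ 0.4502412  -0.28010509  0.21072353] [ 0.08047175 -0.10609937 -1.04701994]
```

View pics/s2c.png

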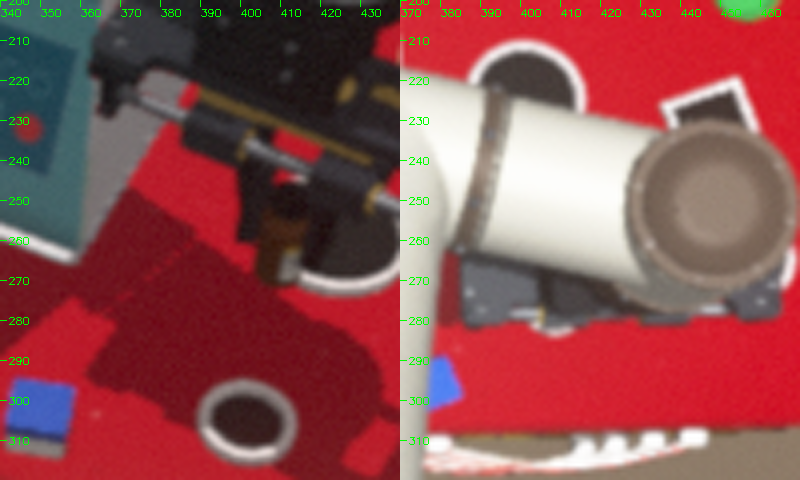

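The oil bottle hangs upright. In the side view its bottom edge is near (409,271).

```bash
python3 - <<'E'
from h import *
S=capture("side")
for x in (.44,.45,.46):
  a=np.linspace(0,6.28,60); q=np.array([px(S,(x+.012*np.cos(t),-.2805+.012*np.sin(t),.1195)) for t in a]); print(x,q.min(0),q.max(0),q.mean(0))
E
```

```text
0.44 [399.92210502 266.99473505] [412.57411498 276.59420301] [406.29061996 271.71082128]
0.45 [402.17229161 263.6695421 ] [414.75961805 273.16698569] [408.50763067 268.33558648]
0.46 [404.39841128 260.37967129] [416.92171045 269.77671871] [410.7009173  264.99647101]
```

The bottle is within 3 mm of where it should be. Lowering it into the small tray, releasing, and moving on to the box.

>>> drive_tool --pt "0 0 0.2 0" --pt "0 0 0.4 0" --pt "0 0 0.6 0" --pt "0 0 0.75 0" --pt "0 0 0.85 0" --pt "0 0 0.92 0" --pt "0 0 0.96 0" --pt "0 0 0.96 0" --pt "0 0 0.96 0"

```text
time_s: 8.9
tcp_pos: [0.4511, -0.2804, 0.0959]
ee_rot: [[1.0, 0.001, 0.001], [0.001, -1.0, -0.0], [0.001, 0.0, -1.0]]
wrist_force: [0.2, 0.7, -0.4]
gripper_width: 0.265
```

>>> drive_tool --pt "0 0 0 0" --pt "0 0 0 0" --pt "0 0 0 0" --pt "0 0 0 0" --pt "0 0 0 0" --fingers 50

```text
time_s: 9.52
tcp_pos: [0.4508, -0.2803, 0.0954]
ee_rot: [[1.0, 0.001, -0.0], [0.001, -1.0, 0.0], [-0.0, -0.0, -1.0]]
wrist_force: [0.4, -0.0, -0.4]
gripper_width: 0.57
```

>>> drive_tool --pt "0 0 -0.15 0" --pt "0 0 -0.3 0" --pt "0 0 -0.5 0" --pt "0 0 -0.75 0" --pt "0 0 -0.96 0"

```text
time_s: 10.15
tcp_pos: [0.4508, -0.2804, 0.2118]
ee_rot: [[1.0, 0.001, 0.001], [0.001, -1.0, -0.0], [0.001, 0.0, -1.0]]
wrist_force: [-0.5, -0.4, 0.2]
gripper_width: 0.574
```

>>> drive_tool --pt "-0.25 0 0 -0.06" --pt "-0.5 -0.25 0 -0.12" --pt "-0.5 -0.5 0 -0.188" --pt "-0.5 -0.746 0 -0.188" --pt "-0.5 -0.746 0 -0.188" --pt "-0.5 -0.746 0 -0.188" --pt "-0.5 -0.746 0 -0.188"

```text
time_s: 11.02
tcp_pos: [0.3907, -0.1914, 0.2106]
ee_rot: [[0.93, 0.367, -0.0], [0.367, -0.93, -0.0], [-0.0, -0.0, -1.0]]
wrist_force: [-1.1, -0.3, 0.7]
gripper_width: 0.578
```

```bash
python3 - <<'E'
from h import *
s=telemetry.sense(); print(s["tcp_pos"],s["ee_rot"].round(3))
S=capture("side"); T=capture("top")
cv2.imwrite("pics/s3c.png",np.hstack([crop(S["color"],320,420,220,340,4),crop(T["color"],370,470,200,320,4)]))
E
```

```text
[ 0.39072228 -0.19143658  0.21056016] [[ 0.93   0.367 -0.   ]
 [ 0.367 -0.93  -0.   ]
 [-0.    -0.    -1.   ]]
```

View pics/s3c.png

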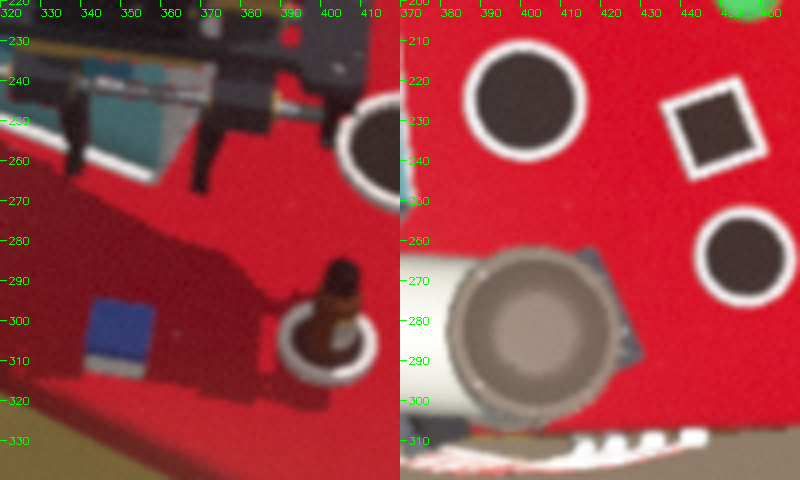

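The oil bottle stands upright in the small tray, near its centre at (402,303) in the side view. Now picking up the box.

>>> drive_tool --pt "0 0 0.25 0" --pt "0 0 0.5 0" --pt "0 0 0.75 0" --pt "0 0 0.9 0" --pt "0 0 1 0" --pt "0 0 1 0"

```text
time_s: 11.88
tcp_pos: [0.3904, -0.1911, 0.09]
ee_rot: [[0.93, 0.368, -0.002], [0.368, -0.93, 0.0], [-0.002, -0.001, -1.0]]
wrist_force: [0.4, 1.1, 0.1]
gripper_width: 0.572
```

>>> drive_tool --pt "0 0 0.05 0" --pt "0 0 0.1 0" --pt "0 0 0.1 0" --pt "0 0 0.1 0"

```text
time_s: 12.38
tcp_pos: [0.3908, -0.1909, 0.0788]
ee_rot: [[0.93, 0.368, 0.0], [0.368, -0.93, -0.0], [0.0, 0.0, -1.0]]
wrist_force: [-0.3, -0.6, 1.3]
gripper_width: 0.575
```

>>> drive_tool --pt "0 0 0 0" --pt "0 0 0 0" --pt "0 0 0 0" --pt "0 0 0 0" --pt "0 0 0 0" --pt "0 0 0 0" --fingers 0

```text
time_s: 13.12
tcp_pos: [0.3907, -0.1909, 0.0787]
ee_rot: [[0.93, 0.368, 0.0], [0.368, -0.93, -0.0], [0.0, 0.0, -1.0]]
wrist_force: [0.1, 0.3, 2.4]
gripper_width: 0.353
```

>>> drive_tool --pt "0 0 -0.1 0" --pt "0 0 -0.3 0" --pt "0 0 -0.5 0" --pt "0 0 -0.75 0" --pt "0 0 -1 0" --pt "0 0 -1 0"

```text
time_s: 13.88
tcp_pos: [0.3919, -0.1911, 0.2015]
ee_rot: [[0.93, 0.369, 0.007], [0.369, -0.93, -0.001], [0.006, 0.003, -1.0]]
wrist_force: [0.2, 0.6, -1.0]
gripper_width: 0.361
```

>>> drive_tool --pt "0 0.2 0 0" --pt "0 0.4 0 0" --pt "0 0.6 0 0" --pt "0 0.8 0 0" --pt "0 1 0 0"

```text
time_s: 14.5
tcp_pos: [0.4345, -0.303, 0.1978]
ee_rot: [[0.93, 0.368, -0.002], [0.368, -0.93, 0.001], [-0.001, -0.002, -1.0]]
wrist_force: [0.8, -0.6, 0.4]
gripper_width: 0.353
```

>>> drive_tool --pt "0.1 0.2 0 0" --pt "0.25 0.4 0 0" --pt "0.4 0.6 0 0" --pt "0.5 0.8 0 0" --pt "0.6 1 0 0"

```text
time_s: 15.12
tcp_pos: [0.5461, -0.3877, 0.1974]
ee_rot: [[0.93, 0.368, -0.002], [0.368, -0.93, 0.001], [-0.001, -0.002, -1.0]]
wrist_force: [0.1, -0.0, -0.1]
gripper_width: 0.354
```

>>> drive_tool --pt "0.1 0.1 0 0.02" --pt "0.16 0.18 0 0.026" --pt "0.16 0.18 0.2 0.026" --pt "0.16 0.18 0.4 0.026" --pt "0.16 0.18 0.5 0.026" --pt "0.16 0.18 0.5 0.026" --pt "0.16 0.18 0.5 0.026"

```text
time_s: 16.0
tcp_pos: [0.5723, -0.4008, 0.1398]
ee_rot: [[0.947, 0.32, 0.002], [0.32, -0.947, -0.001], [0.001, 0.001, -1.0]]
wrist_force: [0.6, -0.9, 0.3]
gripper_width: 0.355
```

```bash
python3 - <<'E'
from h import *
s=telemetry.sense(); print(s["tcp_pos"],s["ee_rot"].round(3))
S=capture("side"); T=capture("top")
cv2.imwrite("pics/s4c.png",np.hstack([crop(S["color"],430,530,210,330,4),crop(T["color"],390,490,190,310,4)]))
h=s["tcp_pos"][2]-.079
print(px(S,(.571,-.401,h)),px(S,(.571,-.401,h+.022)))
E
```

```text
[ 0.57230752 -0.40078503  0.13978358] [[ 0.947  0.32   0.002]
 [ 0.32  -0.947 -0.001]
 [ 0.001  0.001 -1.   ]]
(np.float64(483.7896371626882), np.float64(272.87462162025525)) (np.float64(486.1623741102137), np.float64(265.7484520098526))
```

View pics/s4c.png

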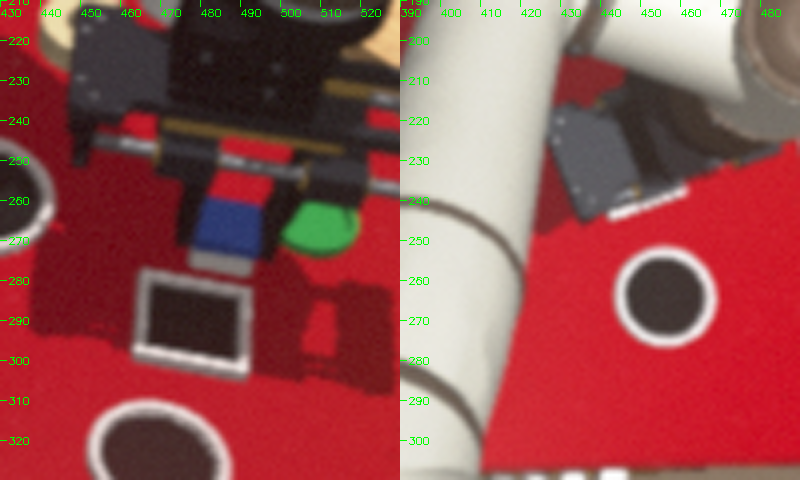

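The box hangs at (487,267) against a predicted (486,266), lined up with the square tray. Placing it, then moving to the white bottle.

>>> drive_tool --pt "0 0 0.15 0" --pt "0 0 0.28 0" --pt "0 0 0.38 0" --pt "0 0 0.44 0" --pt "0 0 0.46 0" --pt "0 0 0.46 0" --pt "0 0 0.46 0"

```text
time_s: 16.98
tcp_pos: [0.5721, -0.4007, 0.084]
ee_rot: [[0.948, 0.32, 0.001], [0.32, -0.948, -0.001], [0.001, 0.001, -1.0]]
wrist_force: [-0.4, 0.3, 0.6]
gripper_width: 0.359
```

>>> drive_tool --pt "0 0 0 0" --pt "0 0 0 0" --pt "0 0 0 0" --pt "0 0 0 0" --pt "0 0 0 0" --fingers 60

```text
time_s: 17.6
tcp_pos: [0.5718, -0.4005, 0.0834]
ee_rot: [[0.948, 0.32, -0.0], [0.32, -0.948, 0.0], [-0.0, -0.0, -1.0]]
wrist_force: [0.4, -0.3, -0.0]
gripper_width: 0.685
```

>>> drive_tool --pt "0 0 -0.1 0" --pt "0 0 -0.25 0" --pt "0 0 -0.5 0" --pt "0 0 -0.75 0" --pt "0 0 -1 0" --pt "0 0 -1 0"

```text
time_s: 18.35
tcp_pos: [0.5732, -0.4014, 0.2088]
ee_rot: [[0.947, 0.32, 0.008], [0.32, -0.947, -0.004], [0.006, 0.007, -1.0]]
wrist_force: [-0.2, -0.5, -0.0]
gripper_width: 0.685
```

>>> drive_tool --pt "-0.25 -0.2 0 0.06" --pt "-0.5 -0.4 0 0.12" --pt "-0.76 -0.61 0 0.161" --pt "-0.76 -0.61 0 0.161" --pt "-0.76 -0.61 0 0.161" --pt "-0.76 -0.61 0 0.161"

```text
time_s: 19.1
tcp_pos: [0.4629, -0.3605, 0.2034]
ee_rot: [[1.0, 0.004, 0.001], [0.004, -1.0, -0.0], [0.001, 0.0, -1.0]]
wrist_force: [-0.4, -0.3, -0.6]
gripper_width: 0.688
```

>>> drive_tool --pt "-0.3 -0.25 0 0" --pt "-0.63 -0.5 0 0" --pt "-0.63 -0.75 0 0" --pt "-0.63 -1 0 0" --fingers 75

```text
time_s: 19.6
tcp_pos: [0.3864, -0.2399, 0.2036]
ee_rot: [[1.0, 0.003, 0.001], [0.003, -1.0, -0.0], [0.001, 0.0, -1.0]]
wrist_force: [-0.7, 1.6, -0.5]
gripper_width: 0.854
```

>>> drive_tool --pt "0 -0.25 0 0" --pt "0 -0.5 0 0" --pt "0 -0.75 0 0" --pt "0 -1 0 0"

```text
time_s: 20.1
tcp_pos: [0.3865, -0.1195, 0.2035]
ee_rot: [[1.0, 0.003, 0.0], [0.003, -1.0, -0.0], [0.0, 0.0, -1.0]]
wrist_force: [0.5, -0.2, 0.5]
gripper_width: 0.86
```

>>> drive_tool --pt "0 -0.25 0 0" --pt "0 -0.5 0 0" --pt "0 -0.75 0 0" --pt "0 -1 0 0"

```text
time_s: 20.6
tcp_pos: [0.386, 0.0009, 0.2036]
ee_rot: [[1.0, 0.004, 0.001], [0.004, -1.0, 0.0], [0.001, -0.0, -1.0]]
wrist_force: [-0.8, -0.4, -0.6]
gripper_width: 0.86
```

>>> drive_tool --pt "0 -0.25 0 0" --pt "0 -0.5 0 0" --pt "0 -0.75 0 0" --pt "0 -1 0 0"

```text
time_s: 21.1
tcp_pos: [0.3854, 0.1212, 0.2036]
ee_rot: [[1.0, 0.004, 0.0], [0.004, -1.0, 0.0], [0.0, -0.0, -1.0]]
wrist_force: [0.3, 1.0, 0.1]
gripper_width: 0.864
```

>>> drive_tool --pt "0 -0.25 0 0" --pt "0 -0.5 0 0" --pt "0 -0.75 0 0" --pt "0 -1 0 0" --pt "0 -1 0 0" --pt "0 -1 0 0"

```text
time_s: 21.85
tcp_pos: [0.3844, 0.2393, 0.2031]
ee_rot: [[1.0, 0.003, -0.001], [0.003, -1.0, -0.001], [-0.001, 0.001, -1.0]]
wrist_force: [-0.9, -1.0, -0.0]
gripper_width: 0.86
```

```bash
python3 - <<'E'
from h import *
s=telemetry.sense(); print(s["tcp_pos"],s["ee_rot"].round(3))
S=capture("side"); T=capture("top")
cv2.imwrite("pics/s5c.png",np.hstack([crop(S["color"],130,230,150,270,4),crop(S["color"],385,485,230,350,4)]))
cv2.imwrite("pics/t5.png",T["color"])
# box blue lid centroid
for n,c in(("S",S),("T",T)):
    h=cv2.cvtColor(c["color"],cv2.COLOR_BGR2HSV); m=cv2.inRange(h,(105,120,90),(125,255,255)); m[:200]=0
    N,l,st,ce=cv2.connectedComponentsWithStats(m)
    for i in range(1,N):
        if st[i,4]>30: print(n,st[i],w(c,*ce[i],.026)[:2].round(4))
E
```

```text
[0.3843859  0.2393361  0.20311698] [[ 1.     0.003 -0.001]
 [ 0.003 -1.    -0.001]
 [-0.001  0.001 -1.   ]]
S [473 278  16  13 174] [ 0.5706 -0.4017]
S [598 395  22  11 128] [ 0.4383 -0.6882]
T [443 224  14  12 117] [ 0.5716 -0.4007]
T [549 265  10  11  39] [ 0.4496 -0.6834]
```

View pics/s5c.png

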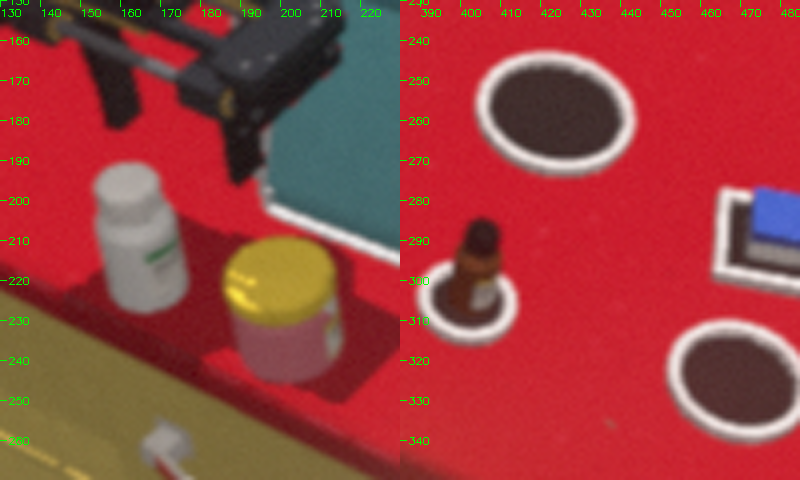

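The box sits in the square tray at (.571,-.401), within 1 mm. Now the white bottle.

>>> drive_tool --pt "0 -0.2 0 0" --pt "0 -0.42 0 0" --pt "0 -0.42 0.2 0" --pt "0 -0.42 0.4 0" --pt "0 -0.42 0.6 0" --pt "0 -0.42 0.75 0" --pt "0 -0.42 0.86 0" --pt "0 -0.42 0.86 0" --pt "0 -0.42 0.86 0"

```text
time_s: 23.08
tcp_pos: [0.3846, 0.2906, 0.1007]
ee_rot: [[1.0, 0.004, 0.001], [0.004, -1.0, 0.001], [0.001, -0.001, -1.0]]
wrist_force: [-0.4, 0.8, 1.4]
gripper_width: 0.862
```

>>> drive_tool --pt "0 0 0 0" --pt "0 0 0 0" --pt "0 0 0 0" --pt "0 0 0 0" --pt "0 0 0 0" --pt "0 0 0 0" --pt "0 0 0 0" --fingers 0

```text
time_s: 23.95
tcp_pos: [0.3844, 0.29, 0.1004]
ee_rot: [[1.0, 0.003, 0.0], [0.003, -1.0, 0.0], [0.0, -0.0, -1.0]]
wrist_force: [-0.5, -0.7, 3.5]
gripper_width: 0.498
```

>>> drive_tool --pt "0 0 -0.1 0" --pt "0 0 -0.3 0" --pt "0 0 -0.5 0" --pt "0 0 -0.75 0" --pt "0 0 -1 0" --pt "0 0 -1 0"

```text
time_s: 24.7
tcp_pos: [0.385, 0.2907, 0.223]
ee_rot: [[1.0, 0.004, 0.004], [0.003, -1.0, 0.005], [0.004, -0.005, -1.0]]
wrist_force: [-0.6, 0.4, -1.5]
gripper_width: 0.5
```

>>> drive_tool --pt "0 0.1 0 0" --pt "0 0.3 0 0" --pt "0 0.5 0 0" --pt "0 0.75 0 0" --pt "0 1 0 0"

```text
time_s: 25.32
tcp_pos: [0.3841, 0.1673, 0.2198]
ee_rot: [[1.0, 0.002, -0.001], [0.002, -1.0, -0.001], [-0.001, 0.001, -1.0]]
wrist_force: [-0.3, 1.5, -0.9]
gripper_width: 0.494
```

>>> drive_tool --pt "0 0.25 0 0" --pt "0 0.5 0 0" --pt "0 0.75 0 0" --pt "0 1 0 0"

```text
time_s: 25.82
tcp_pos: [0.384, 0.0474, 0.2199]
ee_rot: [[1.0, 0.002, -0.001], [0.002, -1.0, -0.0], [-0.001, 0.0, -1.0]]
wrist_force: [0.4, -0.1, -1.2]
gripper_width: 0.498
```

>>> drive_tool --pt "0 0.25 0 0" --pt "0 0.5 0 0" --pt "0 0.75 0 0" --pt "0 1 0 0"

```text
time_s: 26.32
tcp_pos: [0.384, -0.0722, 0.2199]
ee_rot: [[1.0, 0.002, -0.001], [0.002, -1.0, -0.0], [-0.001, 0.0, -1.0]]
wrist_force: [0.4, 0.0, 0.6]
gripper_width: 0.497
```

>>> drive_tool --pt "0 0.25 0 0" --pt "0 0.5 0 0" --pt "0 0.75 0 0" --pt "0 1 0 0"

```text
time_s: 26.82
tcp_pos: [0.3842, -0.1919, 0.2199]
ee_rot: [[1.0, 0.002, -0.001], [0.002, -1.0, 0.0], [-0.001, -0.0, -1.0]]
wrist_force: [0.3, 0.4, -0.3]
gripper_width: 0.496
```

>>> drive_tool --pt "0 0.25 0 0" --pt "0 0.5 0 0" --pt "0 0.75 0 0" --pt "0 1 0 0"

```text
time_s: 27.32
tcp_pos: [0.3843, -0.3116, 0.2198]
ee_rot: [[1.0, 0.002, -0.001], [0.002, -1.0, 0.001], [-0.001, -0.001, -1.0]]
wrist_force: [-0.3, 0.1, -1.0]
gripper_width: 0.498
```

>>> drive_tool --pt "0.2 0.25 0 0" --pt "0.4 0.5 0 0" --pt "0.6 0.75 0 0" --pt "0.77 0.9 0 0" --pt "0.77 0.9 0 0" --pt "0.77 0.9 0.2 0" --pt "0.77 0.9 0.4 0" --pt "0.77 0.9 0.5 0" --pt "0.77 0.9 0.5 0" --pt "0.77 0.9 0.5 0"

```text
time_s: 28.58
tcp_pos: [0.4792, -0.4182, 0.1614]
ee_rot: [[1.0, 0.003, 0.001], [0.003, -1.0, -0.001], [0.001, 0.001, -1.0]]
wrist_force: [-0.2, 0.6, -0.8]
gripper_width: 0.492
```

```bash
python3 - <<'E'
from h import *
s=telemetry.sense(); print(s["tcp_pos"],s["ee_rot"].round(3))
S=capture("side"); 
cv2.imwrite("pics/s6c.png",crop(S["color"],385,535,230,350,4))
h=s["tcp_pos"][2]-.1003
a=np.linspace(0,6.28,60)
for R,z in((.022,h),(.018,h+.084)):
  q=np.array([px(S,(.4775+R*np.cos(t),-.418+R*np.sin(t),z)) for t in a]); print(q.min(0).round(1),q.max(0).round(1))
E
```

```text
[ 0.47917332 -0.41816195  0.16137695] [[ 1.     0.003  0.001]
 [ 0.003 -1.    -0.001]
 [ 0.001  0.001 -1.   ]]
[464.  298.7] [487.1 317. ]
[475.1 272.2] [495.1 287.4]
```

View pics/s6c.png

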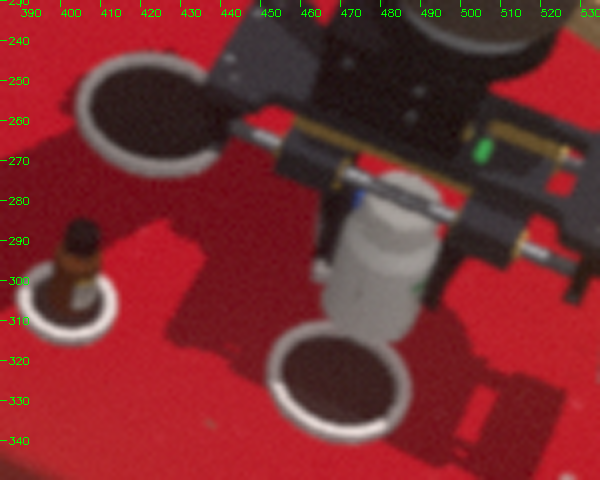

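The white bottle hangs over the medium tray, with its bottom near (477,316) as predicted. Placing it, then going to the jar.

>>> drive_tool --pt "0 0 0.15 0" --pt "0 0 0.28 0" --pt "0 0 0.38 0" --pt "0 0 0.44 0" --pt "0 0 0.46 0" --pt "0 0 0.46 0" --pt "0 0 0.46 0"

```text
time_s: 29.5
tcp_pos: [0.4793, -0.418, 0.1055]
ee_rot: [[1.0, 0.003, 0.001], [0.003, -1.0, -0.001], [0.001, 0.001, -1.0]]
wrist_force: [0.6, -0.3, -0.8]
gripper_width: 0.501
```

>>> drive_tool --pt "0 0 0 0" --pt "0 0 0 0" --pt "0 0 0 0" --pt "0 0 0 0" --pt "0 0 0 0" --fingers 75

```text
time_s: 30.12
tcp_pos: [0.479, -0.4178, 0.1051]
ee_rot: [[1.0, 0.003, 0.0], [0.003, -1.0, -0.0], [0.0, 0.0, -1.0]]
wrist_force: [-0.0, -0.0, -1.2]
gripper_width: 0.853
```

>>> drive_tool --pt "0 0 -0.1 0" --pt "0 0 -0.25 0" --pt "0 0 -0.5 0" --pt "0 0 -0.75 0" --pt "0 0 -0.9 0" --pt "0 0 -0.9 0"

```text
time_s: 30.88
tcp_pos: [0.4798, -0.4183, 0.2164]
ee_rot: [[1.0, 0.003, 0.005], [0.003, -1.0, -0.003], [0.005, 0.003, -1.0]]
wrist_force: [0.8, -0.2, -1.0]
gripper_width: 0.864
```

>>> drive_tool --pt "-0.25 -0.2 0 0" --pt "-0.5 -0.4 0 0" --pt "-0.76 -0.6 0 0" --pt "-0.76 -0.8 0 0" --pt "-0.76 -1 0 0" --fingers 86

```text
time_s: 31.5
tcp_pos: [0.3865, -0.2973, 0.2128]
ee_rot: [[1.0, 0.002, -0.001], [0.002, -1.0, 0.0], [-0.001, -0.0, -1.0]]
wrist_force: [0.6, -0.5, 0.9]
gripper_width: 0.986
```

>>> drive_tool --pt "0 -0.25 0 0" --pt "0 -0.5 0 0" --pt "0 -0.75 0 0" --pt "0 -1 0 0"

```text
time_s: 32.0
tcp_pos: [0.3865, -0.1771, 0.2127]
ee_rot: [[1.0, 0.003, -0.001], [0.003, -1.0, 0.0], [-0.001, -0.0, -1.0]]
wrist_force: [0.1, -0.0, -0.5]
gripper_width: 0.987
```

>>> drive_tool --pt "0 -0.25 0 0" --pt "0 -0.5 0 0" --pt "0 -0.75 0 0" --pt "0 -1 0 0"

```text
time_s: 32.5
tcp_pos: [0.3861, -0.0572, 0.2128]
ee_rot: [[1.0, 0.003, -0.001], [0.003, -1.0, -0.0], [-0.001, 0.0, -1.0]]
wrist_force: [0.7, -0.5, -0.2]
gripper_width: 0.986
```

>>> drive_tool --pt "0 -0.25 0 0" --pt "0 -0.5 0 0" --pt "0 -0.75 0 0" --pt "0 -1 0 0"

```text
time_s: 33.0
tcp_pos: [0.3857, 0.0627, 0.2128]
ee_rot: [[1.0, 0.003, -0.001], [0.003, -1.0, -0.0], [-0.001, 0.0, -1.0]]
wrist_force: [-0.6, 0.2, -0.4]
gripper_width: 0.988
```

>>> drive_tool --pt "0 -0.25 0 0" --pt "0 -0.5 0 0" --pt "0 -0.75 0 0" --pt "0 -1 0 0" --pt "0 -1 0 0" --pt "0 -1 0 0"

```text
time_s: 33.75
tcp_pos: [0.3853, 0.1813, 0.2126]
ee_rot: [[1.0, 0.003, -0.001], [0.003, -1.0, -0.001], [-0.001, 0.001, -1.0]]
wrist_force: [0.5, -0.3, -0.9]
gripper_width: 0.992
```

```bash
python3 - <<'E'
from h import *
s=telemetry.sense(); print(s["tcp_pos"],s["ee_rot"].round(3))
S=capture("side"); 
cv2.imwrite("pics/s7c.png",np.hstack([crop(S["color"],150,250,150,270,4),crop(S["color"],400,500,230,350,4)]))
E
```

```text
[0.38532689 0.18125712 0.21264052] [[ 1.     0.003 -0.001]
 [ 0.003 -1.    -0.001]
 [-0.001  0.001 -1.   ]]
```

View pics/s7c.png

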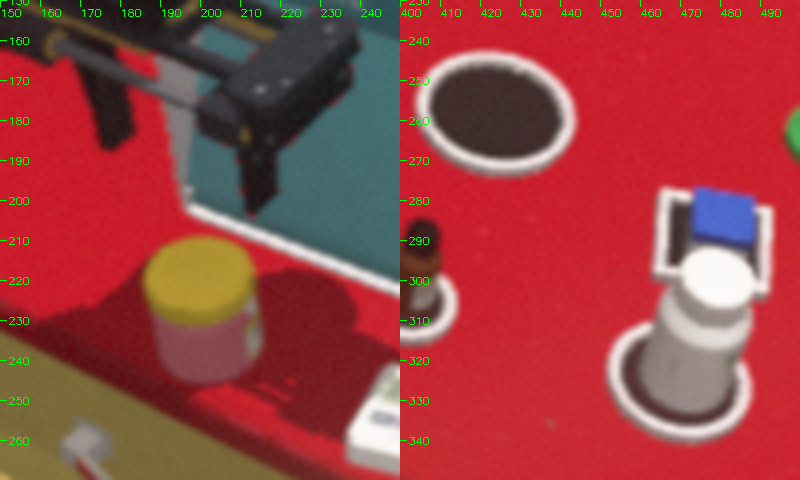

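The white bottle stands in the medium tray. The jar is untouched. Grasping it next.

>>> drive_tool --pt "0.02 -0.06 0.2 0" --pt "0.02 -0.06 0.4 0" --pt "0.02 -0.06 0.6 0" --pt "0.02 -0.06 0.8 0" --pt "0.02 -0.06 1 0" --pt "0.02 -0.06 1 0" --pt "0.02 -0.06 1 0"

```text
time_s: 34.67
tcp_pos: [0.3886, 0.189, 0.0937]
ee_rot: [[1.0, 0.003, 0.001], [0.003, -1.0, 0.001], [0.001, -0.001, -1.0]]
wrist_force: [-0.7, -0.0, 1.0]
gripper_width: 0.989
```

>>> drive_tool --pt "0 0 0.075 0" --pt "0 0 0.075 0" --pt "0 0 0.075 0"

```text
time_s: 35.05
tcp_pos: [0.3883, 0.1892, 0.0842]
ee_rot: [[1.0, 0.003, 0.0], [0.003, -1.0, 0.0], [0.0, -0.0, -1.0]]
wrist_force: [0.5, 0.9, 0.2]
gripper_width: 0.993
```

>>> drive_tool --pt "0 0 0 0" --pt "0 0 0 0" --pt "0 0 0 0" --pt "0 0 0 0" --pt "0 0 0 0" --pt "0 0 0 0" --fingers 0

```text
time_s: 35.8
tcp_pos: [0.3883, 0.1891, 0.0841]
ee_rot: [[1.0, 0.003, 0.0], [0.003, -1.0, 0.0], [0.0, -0.0, -1.0]]
wrist_force: [-1.0, -0.3, 0.9]
gripper_width: 0.667
```

>>> drive_tool --pt "0 0 -0.1 0" --pt "0 0 -0.3 0" --pt "0 0 -0.5 0" --pt "0 0 -0.75 0" --pt "0 0 -1 0" --pt "0 0 -1 0"

```text
time_s: 36.55
tcp_pos: [0.3891, 0.1899, 0.2069]
ee_rot: [[1.0, 0.004, 0.005], [0.003, -1.0, 0.005], [0.005, -0.005, -1.0]]
wrist_force: [-0.0, 0.1, -0.4]
gripper_width: 0.665
```

>>> drive_tool --pt "0 0.1 0 0" --pt "0 0.3 0 0" --pt "0 0.5 0 0" --pt "0 0.75 0 0" --pt "0 1 0 0"

```text
time_s: 37.17
tcp_pos: [0.3875, 0.0672, 0.2029]
ee_rot: [[1.0, 0.003, -0.003], [0.003, -1.0, -0.002], [-0.003, 0.002, -1.0]]
wrist_force: [0.9, -0.3, 0.2]
gripper_width: 0.663
```

>>> drive_tool --pt "0 0.25 0 0" --pt "0 0.5 0 0" --pt "0 0.75 0 0" --pt "0 1 0 0"

```text
time_s: 37.67
tcp_pos: [0.3876, -0.0526, 0.203]
ee_rot: [[1.0, 0.003, -0.003], [0.003, -1.0, -0.001], [-0.003, 0.001, -1.0]]
wrist_force: [0.6, 0.5, 0.4]
gripper_width: 0.662
```

>>> drive_tool --pt "0 0.25 0 0" --pt "0 0.5 0 0" --pt "0 0.75 0 0" --pt "0 1 0 0"

```text
time_s: 38.17
tcp_pos: [0.3879, -0.1722, 0.2029]
ee_rot: [[1.0, 0.003, -0.003], [0.003, -1.0, 0.0], [-0.003, -0.0, -1.0]]
wrist_force: [0.5, 0.5, 0.5]
gripper_width: 0.662
```

>>> drive_tool --pt "0 0.25 0 0" --pt "0 0.5 0 0" --pt "0 0.75 0 0" --pt "0 1 0 0"

```text
time_s: 38.67
tcp_pos: [0.3882, -0.2919, 0.2027]
ee_rot: [[1.0, 0.003, -0.003], [0.003, -1.0, 0.001], [-0.003, -0.001, -1.0]]
wrist_force: [0.5, 0.9, -0.1]
gripper_width: 0.664
```

>>> drive_tool --pt "0 0.1 0 0" --pt "0 0.25 0 0" --pt "0 0.25 0 0" --pt "0 0.25 0 0" --pt "0 0.25 0 0"

```text
time_s: 39.3
tcp_pos: [0.3898, -0.3204, 0.2041]
ee_rot: [[1.0, 0.004, -0.0], [0.004, -1.0, 0.0], [-0.0, -0.0, -1.0]]
wrist_force: [1.2, 0.2, -0.4]
gripper_width: 0.664
```

```bash
python3 -c "
from h import *
s=telemetry.sense(); print(s['joints'].round(1),s['tcp_pos'],s['gripper_width'])"
```

```text
[-21.   15.4 -23.4  -0.  -51.2 111.2] [ 0.38981363 -0.32038326  0.20411026] 0.6639970308842716
```

>>> drive_tool --pt "0.1 0 0 0.08" --pt "0.2 0 0 0.16" --pt "0.3 0 0 0.24" --pt "0.4 0 0 0.32" --pt "0.5 0 0 0.4" --pt "0.6 0 0 0.48" --pt "0.7 0 0 0.56" --pt "0.8 0 0 0.64" --pt "0.9 0 0 0.72" --pt "1 0 0 0.785"

```text
time_s: 40.55
tcp_pos: [0.5103, -0.3199, 0.2041]
ee_rot: [[0.0, -1.0, -0.0], [-1.0, -0.0, 0.0], [-0.0, 0.0, -1.0]]
wrist_force: [-0.2, -0.0, 0.3]
gripper_width: 0.666
```

>>> drive_tool --pt "0 0 0 0" --pt "0 0 0 0" --pt "0 0 0 0"

```text
time_s: 40.92
tcp_pos: [0.5094, -0.3204, 0.2041]
ee_rot: [[0.005, -1.0, -0.0], [-1.0, -0.005, 0.0], [-0.0, 0.0, -1.0]]
wrist_force: [-0.5, -0.3, -1.4]
gripper_width: 0.664
```

>>> drive_tool --pt "-0.1 -0.15 0 0" --pt "-0.2 -0.3 0 0" --pt "-0.3 -0.45 0 0" --pt "-0.4 -0.6 0 0" --pt "-0.45 -0.7 0 0" --pt "-0.45 -0.7 0.2 0" --pt "-0.45 -0.7 0.4 0" --pt "-0.45 -0.7 0.5 0" --pt "-0.45 -0.7 0.5 0" --pt "-0.45 -0.7 0.5 0"

```text
time_s: 42.18
tcp_pos: [0.5943, -0.2664, 0.1451]
ee_rot: [[0.004, -1.0, 0.002], [-1.0, -0.004, -0.001], [0.001, -0.002, -1.0]]
wrist_force: [0.2, -0.4, 0.4]
gripper_width: 0.663
```

```bash
python3 - <<'E'
from h import *
s=telemetry.sense(); print(s["tcp_pos"],s["ee_rot"].round(3))
S=capture("side"); 
cv2.imwrite("pics/s8c.png",crop(S["color"],360,510,200,320,4))
h=s["tcp_pos"][2]-.084
a=np.linspace(0,6.28,60)
for R,z in((.029,h),(.03,h+.062)):
  q=np.array([px(S,(.5945+R*np.cos(t),-.266+R*np.sin(t),z)) for t in a]); print(q.min(0).round(1),q.max(0).round(1))
E
```

```text
[ 0.59433379 -0.26643845  0.14513221] [[ 0.004 -1.     0.002]
 [-1.    -0.004 -0.001]
 [ 0.001 -0.002 -1.   ]]
[413.7 230.5] [441.  250.2]
[417.2 209.5] [446.5 229.8]
```

View pics/s8c.png

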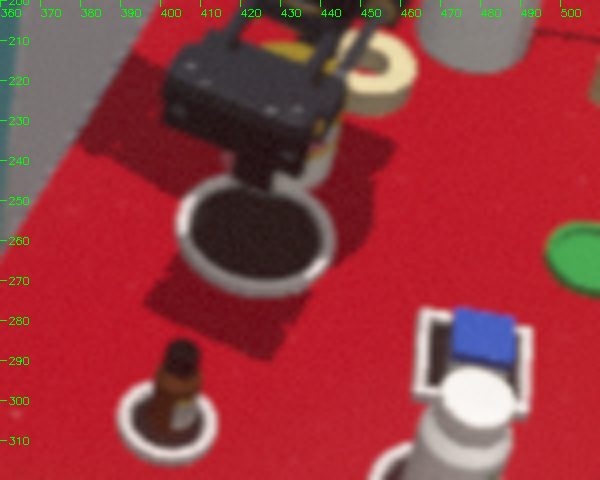

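The jar lines up with the large tray. Placing it.

>>> drive_tool --pt "0 0 0.15 0" --pt "0 0 0.28 0" --pt "0 0 0.38 0" --pt "0 0 0.44 0" --pt "0 0 0.46 0" --pt "0 0 0.46 0" --pt "0 0 0.46 0"

```text
time_s: 43.1
tcp_pos: [0.594, -0.2663, 0.0894]
ee_rot: [[0.004, -1.0, 0.001], [-1.0, -0.004, -0.0], [0.0, -0.001, -1.0]]
wrist_force: [-0.0, 0.2, -1.3]
gripper_width: 0.669
```

>>> drive_tool --pt "0 0 0 0" --pt "0 0 0 0" --pt "0 0 0 0" --pt "0 0 0 0" --pt "0 0 0 0" --fingers 86

```text
time_s: 43.72
tcp_pos: [0.5936, -0.2662, 0.0889]
ee_rot: [[0.004, -1.0, 0.0], [-1.0, -0.004, -0.0], [0.0, -0.0, -1.0]]
wrist_force: [-0.2, 0.4, 0.4]
gripper_width: 0.98
```

>>> drive_tool --pt "0 0 -0.1 0" --pt "0 0 -0.25 0" --pt "0 0 -0.5 0" --pt "0 0 -0.75 0" --pt "0 0 -1 0" --pt "0 0 -1 0"

```text
time_s: 44.48
tcp_pos: [0.5952, -0.2667, 0.2138]
ee_rot: [[0.005, -1.0, 0.008], [-1.0, -0.005, -0.002], [0.002, -0.008, -1.0]]
wrist_force: [0.1, -0.1, -0.5]
gripper_width: 0.988
```

>>> drive_tool --pt "0.2 0.2 -0.1 0" --pt "0.4 0.4 -0.2 0" --pt "0.5 0.6 -0.3 0" --pt "0.5 0.8 -0.4 0" --pt "0.5 1 -0.5 0"

```text
time_s: 45.1
tcp_pos: [0.4724, -0.3266, 0.2693]
ee_rot: [[0.003, -1.0, -0.0], [-1.0, -0.003, 0.0], [-0.0, 0.0, -1.0]]
wrist_force: [-0.2, -0.5, 1.1]
gripper_width: 0.988
```

>>> drive_tool --pt "0 0.2 0 0" --pt "0 0.4 0 0" --pt "0 0.6 0 0" --pt "0 0.8 0 0" --pt "0 0.9 0 0" --pt "0 0.9 0 0"

```text
time_s: 45.85
tcp_pos: [0.3654, -0.3271, 0.2693]
ee_rot: [[0.004, -1.0, 0.001], [-1.0, -0.004, -0.0], [0.0, -0.001, -1.0]]
wrist_force: [0.1, 0.1, -0.7]
gripper_width: 0.99
```

>>> drive_tool --pt "-0.2 0 0 0" --pt "-0.4 0 0 0" --pt "-0.6 0 0 0" --pt "-0.8 0 0 0" --pt "-1 0 0 0" --pt "-1 0 0 0" --pt "-1 0 0 0"

```text
time_s: 46.72
tcp_pos: [0.3661, -0.2073, 0.269]
ee_rot: [[0.005, -1.0, 0.0], [-1.0, -0.005, -0.0], [0.0, -0.0, -1.0]]
wrist_force: [-0.6, 0.7, 0.2]
gripper_width: 0.986
```

>>> drive_tool --pt "-0.2 0 0 0" --pt "-0.4 0 0 0" --pt "-0.6 0 0 0" --pt "-0.8 0 0 0" --pt "-1 0 0 0" --pt "-1 0 0 0" --pt "-1 0 0 0"

```text
time_s: 47.6
tcp_pos: [0.3652, -0.0876, 0.2688]
ee_rot: [[0.003, -1.0, -0.0], [-1.0, -0.003, -0.0], [0.0, 0.0, -1.0]]
wrist_force: [-1.0, -0.7, -0.6]
gripper_width: 0.99
```

```bash
python3 - <<'E'
from h import *
s=telemetry.sense(); print(s["tcp_pos"],s["time_s"],s["wrist_force"])
S=capture("side"); T=capture("top")
cv2.imwrite("pics/s9c.png",np.hstack([crop(S["color"],380,500,220,350,3.3),crop(T["color"],380,490,200,330,3.3)]))
for n,c,b in(("S",S,(380,500,200,330)),("T",T,(380,480,200,300))):
    h=cv2.cvtColor(c["color"],cv2.COLOR_BGR2HSV)
    for nm,lo,hi,z in(("jar",(22,150,150),(34,255,255),.066),("box",(105,120,90),(125,255,255),.026),("white",(0,0,245),(180,20,255),.088)):
        m=np.zeros(h.shape[:2],np.uint8); x0,x1,y0,y1=b; m[y0:y1,x0:x1]=cv2.inRange(h,lo,hi)[y0:y1,x0:x1]
        N,l,st,ce=cv2.connectedComponentsWithStats(m); 
        if N>1: i=1+st[1:,4].argmax(); print(n,nm,st[i],w(c,*ce[i],z)[:2].round(4))
E
```

```text
[ 0.3652004  -0.08763864  0.26884918] 47.6 [-1.00743834 -0.69252032 -0.5594096 ]
S jar [415 230  27  22 462] [ 0.5905 -0.2682]
S box [473 278  16  13 169] [ 0.5708 -0.4016]
S white [471 293  17  13 155] [ 0.4781 -0.4187]
T jar [393 211  22  21 364] [ 0.5923 -0.266 ]
T box [443 224  14  12 117] [ 0.5716 -0.4007]
T white [458 254  12  12 113] [ 0.4781 -0.4195]
```

View pics/s9c.png

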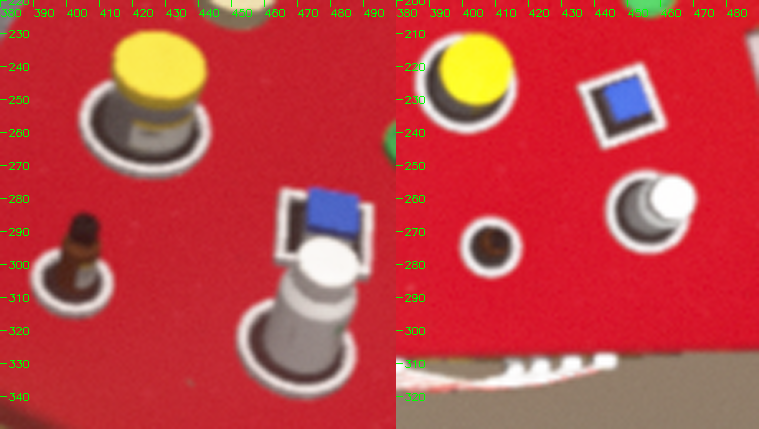

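All four stand upright in their matching trays, the gripper is clear and the arm is still. Handing in.

```bash
python3 -c "
from station import order
print(order.finish_job())"
```

```text
the job is handed in; nothing more can be done
None
```

I put all four containers in their matching trays and handed the job in at about 48 s of robot time, well under the 122 s limit. The arm was clear and still, with the gripper open.

- **Oil bottle:** it stands upright and central in the small round tray in both final views. I judged this one by eye only.
- **Cover-slip box:** within about 1 mm of the square tray's centre from both cameras.
- **White bottle:** within about 2 mm of the medium round tray's centre from both cameras.
- **Sample jar:** about 2 mm from the large round tray's centre in the top view. The side view read about 4–5 mm off, probably because the cap's rim pulled that measurement. Both are well inside the 13 mm limit.

I did not measure the timer and tally counter again at the end. The measured wrist forces stayed under about 4 N throughout, and nothing suggested they were touched. No check failed.

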